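# Swing out the prop leg of a painting rest and lay a moulding across it

## Task

Get the brown moulding ready for painting: swing the folding leg of the wooden rest out until it hits its stop, then lay the moulding level across that leg and the rest's fixed arm, between the back rail and the two upright pegs, parallel to the rail and about centred, so that both ends overhang. Set it down rather than dropping it, let go, and leave the glue bottle, tape measure, small can and paint brush where they are.

Things in the scene. Friction and masses are not known exactly. Their poses are not given: they have to be found in the camera images.
- stand: Painting rest of pale wood, fixed to the bench, U-shaped from above, open to its -x. Origin on the bench under the middle of the U; z up. All but the pegs tops out at 100 mm. Back rail along y: 18 mm thick, centre line at x = +75 mm, 236 mm long. At its -y end the fixed arm, at its +y end the folding leg. Between arm and swung-out leg there is nothing down to the bench.
- prop_leg (a joint): Angle of the folding leg about the vertical (rad): 0 = folded flat against the rail's front, free end to the rest's -y; grows as the free end swings away from the rail to the rest's -x (clockwise from above); 1.571 = at its stop, square to the rail, mirror image of the fixed arm. Starts 0 to 0.4. Stiff, no spring: takes about 1 N at the peg and stays where left.
- leg_hinge (a point): Point on the leg's vertical hinge axis at 100 mm height; x = +56 mm, y = +100 mm of the rest. A dark steel stop block stands outside it (y +109 to +122 mm, x +26 to +66 mm, top at 85 mm).
- leg_peg (a point): Centre of the top of the folding leg's upright wooden peg: 12 mm thick, 35 mm above the leg (top at 135 mm), 130 mm from the hinge axis. The leg is 16 mm thick, 100 mm high and ends 12 mm beyond the peg. Folded, the peg stands 19 mm in front of the rail's centre line; fingertips fit behind it, above the rail.
- fixed_peg (a point): Centre of the top of the like peg on the fixed arm, at x = -74 mm, y = -100 mm of the rest, top at 135 mm. The arm is a 16 mm thick bar along x at y = -100 mm, from the rail to x = -86 mm, top at 100 mm.
- moulding: Dark brown wooden moulding strip, 299 mm long (its y axis), 41 mm wide (x), 19 mm high (z), lying flat on the bench; origin at the centre of its underside. About 0.25 kg (0.17 to 0.35).
- glue_bottle: Glue bottle with pointed cap, 36x50x169 mm, standing behind the work; bystander. Origin at the centre of its underside.
- tape_measure: Pocket tape measure 67x74x35 mm, near edge of the bench between rest and moulding; bystander. Origin at the centre of its underside.
- can_small: Small can with grey lid, 68 mm across, 62 mm high, behind the moulding; bystander. Origin at the centre of its underside.
- paint_brush: Paint brush 249x50x17 mm lying to the right of the moulding; bystander. Origin at the centre of its underside.

How it is judged (in metres and radians):
On the way:
1. the folding leg has been swung out to its stop while the moulding still lies away from the rest (value of joint prop_leg above 1.5 rad and horizontal distance between moulding and stand above 0.15 m), for 0.2 s.
At the end, for the whole second after the job is handed in: Leg at its stop (within 0.09 rad); moulding at rest on leg and fixed arm, underside 96-106 mm up, tilt under 0.06 rad, within 0.2 rad of parallel to the rail, its centre in the rest's frame within 40 mm of the middle along y and from -50 to +45 mm along x (between pegs and rail) (value of joint prop_leg above 1.48 rad and z of moulding in the frame of stand between 0.096 and 0.106 m and angle between moulding's own z axis and vertical below 0.06 rad and angle between the y axis of moulding and the y axis of stand, either way round below 0.2 rad and x of moulding in the frame of stand between -0.05 and 0.045 m and y of moulding in the frame of stand between -0.04 and 0.04 m and contact force between moulding and prop_leg above 0.1 N and linear speed of moulding below 0.02 m/s); the robot touches nothing.
It fails at once if the moulding is dropped (falls free faster than 0.5 m/s) (linear speed of moulding above 0.5 m/s and contact force between the fingers and moulding below 0.05 N).
It fails at once if the glue bottle, tape measure, small can or paint brush is displaced by more than 30 mm (distance of any of glue_bottle, tape_measure, can_small, paint_brush from where it was at the start of the episode above 0.03 m).
It also fails if it takes over 56 s, if anything falls off the work surface, if the arm or the gripper's body presses on something with over 40 N, if the wrist force passes 120 N, or if a joint passes its speed limit or range.

## Robot

A 7-joint arm with a two-finger parallel gripper is mounted at the origin on a cart in front of the work surface, level with it; the furniture and walls round the work are solid. World frame = base frame: x ahead of the robot, y to its left, z up, the work surface at z = 0. Lengths are in mm, angles in degrees, forces in N, time in s.
With the tool pointing down it reaches from about 425 to 950 mm from the base axis. Payload 4.7 kg.
Tool frame: the origin (TCP) lies between the finger pads; the fingertips stand 14 mm ahead of it and the grasp point (between the pads) lies 5 mm behind it; z points along the fingers, y is the line along which they close (so a half turn about z gives the same grasp; the last joint's range is limited). The gripper opens to 87 mm and grips with 3 to 60 N. Pads are 19 mm wide; open, the fingers measure 117 mm over their backs; the gripper's body (75 mm by 190 mm) begins 51 mm behind the grasp point.
Start: joints at [-78.26, 26.849, -2.785, 87.806, 1.381, 65.374, -4.715], TCP at [156.338, 656.666, 201.973] pointing down, gripper open.
Joint ranges: [-148.3, 148.3], [-19.14, 114.17], [-79.39, 73.82], [5.75, 140.21], [-59.74, 239.74], [12.07, 113.84], [-152.46, 152.46]. Speed limits (degrees/s): [147.25, 147.25, 180, 180, 180, 180, 180].

## Interface

Orientations are given as a 3x3 rotation matrix whose columns are the frame's x, y, z axes.
In Python, from rig import arm gives the robot as it stands.
- The arm moves only by the tool send_rows, never from a script. Its argument "deltas" is text: rows parted by semicolons, each of 5 numbers parted by spaces: the opening, from 0 (shut) to 1 (fully open), then the shift along the world's x, y, z as a fraction of full scale, then the turn about the world's z as a fraction of full scale. In form: grip x y z yaw; .... A call has 1 to 8 rows; each row is the pose to reach, as a shift and turn from the pose commanded when the call began; what a row does not reach only later rows make up. Full scale, the value 1, is 0.2 m for a shift and 30 degrees for a turn. A row lasts 1/8 s, in which the tool goes at most 62.5 mm and 10.7 degrees, less where a joint would pass 70% of its speed; a pose out of reach is approached as far as the arm can. A call with a number of a shift or a turn outside -1 to 1 is refused whole. A call with a gripper value outside its range is refused whole. The fingers move at their own pace and stop on an object; "squeeze" is the grip in N (left out, the last holds). Time passes only in rows, so rows that repeat a pose let the fingers close. It gives the time, the measured TCP pose, the force, the opening and the grip force at its end, in the units of the state.
- arm.get_obs(): the state, without advancing time (a new reading comes with each control period).
- arm.snapshot(name): name is "side" or "top"; returns a dict with "color" (384x512x3 uint8, red, green, blue), "vfov" (degrees; the focal length in pixels is half the picture's height over the tangent of half this angle, whatever the lens; pixels are square), "cx", "cy" (the principal point, pixels), "distortion" ([k1, k2, p1, p2, k3] as OpenCV has them; the pictures are not rectified), "origin" and "attitude" of the camera in the world. Camera axes: x right, y up, looking along -z (the intrinsics and any distortion apply to the point x, -y, -z); pixel columns grow to the right and rows downward; lengths in mm; the calibration is good to about 2 mm. A picture is of the moment at which its call begins. There is no depth.
- arm.sign_off(): hands the job in; it is judged then, once.
Trained networks look in a picture, given as the dict that the camera call returned (one of the last four; its "shot" number tells which), for a name from the list of things; names that differ only in an ending like _2 or _b are one class to them, and where a whole thing is asked for, a point or a joint stands for the part that bears it (a point fixed in the world has none). Each returns a list of dicts, best first, with "conf" (0 to 1); they miss things now and then, are a little off and sometimes report something else, mostly with a low value. They report only what shows in the picture. A call takes as long as a camera call.
- arm.spot_in(picture, query): "centre" ([row, column] as shares, 0 to 1, of the picture: columns of its width, rows of its height, amid what is visible of it).
- arm.landmark_of(picture, query): "centre" ([row, column] as shares, 0 to 1, of the picture: columns of its width, rows of its height: a listed point, or the origin of a listed thing).
The state is a dict: "clock": time; "joint_positions": joint angles; "dq": joint speeds; "joint_torque": joint torques, N m; "ee_pos": TCP position; "ee_rot": TCP orientation; "contact_force": force on the tool from outside, world axes, zero at the start; "wrist_torque": the same for the moment, N m; "grip_width": finger opening in mm; "finger_force": force on a finger pad.
Only numpy, scipy, OpenCV 4.12 (cv2) and the standard library are available. Lean on these libraries where they do the work, as an engineer would, in place of code of your own. Each camera call takes 0.05 s, during which the arm holds its last target. There are 200 camera calls.

## Working session

There is one attempt and no reset: what is moved stays moved. The work goes in short steps, Python scripts to look and compute and a tool call to move; the robot and the scene stay as the last step left them, time stands still between calls to the robot, and variables do not carry over. Pictures are saved under pics/ and viewed, at most 10 in all, crops included, and the job is handed in when it is done.

Besides the shell and the picture viewer there is one more tool, called by a JSON object that holds its "op" and its "data", one argument or row to a line. send_rows: Moves the arm, as the interface text tells. Shift numbers are shares of 0.2 m and turn numbers shares of 30 degrees, none past 1 either way. Its arguments: {"type":"object","properties":{"deltas":{"type":"string"},"squeeze":{"type":"number"}},"required":["deltas"]}

```bash
mkdir -p pics; cat > h.py <<'E'
import numpy as np, cv2
from rig import arm
def ray(p,rc):
    H,W=p["color"].shape[:2]; f=H/2/np.tan(np.radians(p["vfov"])/2)
    K=np.array([[f,0,p["cx"]],[0,f,p["cy"]],[0,0,1]])
    u=cv2.undistortPoints(np.array([[[rc[1]*W,rc[0]*H]]],float),K,np.array(p["distortion"],float))[0,0]
    return np.array(p["origin"],float),np.array(p["attitude"])@np.array([u[0],-u[1],-1])
def at_z(p,rc,z):
    o,d=ray(p,rc); return o+d*(z-o[2])/d[2]
def proj(p,X):
    H,W=p["color"].shape[:2]; f=H/2/np.tan(np.radians(p["vfov"])/2)
    K=np.array([[f,0,p["cx"]],[0,f,p["cy"]],[0,0,1]])
    c=(np.array(X,float).reshape(-1,3)-p["origin"])@np.array(p["attitude"])*[1,-1,-1]
    return cv2.projectPoints(c,np.zeros(3),np.zeros(3),K,np.array(p["distortion"],float))[0][:,0]
def save(p,n): cv2.imwrite(f"pics/{n}.png",p["color"][:,:,::-1])
E
python3 - <<'E'
from h import *
Z=dict(stand=0,leg_hinge=100,leg_peg=135,fixed_peg=135,moulding=0,glue_bottle=0,tape_measure=0,can_small=0,paint_brush=0)
for n in("top","side"):
    p=arm.snapshot(n); save(p,n+"0"); print(n,np.round(p["origin"]))
    for q,z in Z.items():
        for r in arm.landmark_of(p,q)[:2]: print(q,round(r["conf"],2),(np.array(r["centre"])*[384,512]).round(),at_z(p,r["centre"],z).round(0))
o=arm.get_obs(); print(o["clock"],o["ee_rot"],o["grip_width"])
E
```

```text
top [ 344.  -37. 1200.]
stand 0.57 [211. 172.] [563. 184.   0.]
leg_hinge 0.61 [186. 132.] [629. 279. 100.]
leg_peg 0.94 [184. 171.] [614. 157. 135.]
leg_peg 0.51 [197. 367.] [ 527. -389.  135.]
fixed_peg 0.57 [231. 196.] [478.  94. 135.]
moulding 0.93 [203. 303.] [ 551. -227.    0.]
glue_bottle 0.87 [138. 233.] [786. -27.   0.]
tape_measure 0.68 [267. 232.] [375.  10.   0.]
can_small 0.62 [139. 282.] [ 765. -186.    0.]
paint_brush 0.89 [198. 366.] [ 548. -431.    0.]
side [  303. -1287.   714.]
stand 0.79 [193. 238.] [562. 215.   0.]
leg_peg 0.47 [165. 254.] [619. 165. 135.]
fixed_peg 0.61 [292. 279.] [ 506. -590.  135.]
fixed_peg 0.56 [174. 220.] [479. 108. 135.]
moulding 0.91 [253. 264.] [ 562. -233.    0.]
glue_bottle 0.67 [174. 220.] [520. 435.   0.]
glue_bottle 0.58 [213. 309.] [783. -17.   0.]
tape_measure 0.6 [221. 197.] [377.  24.   0.]
tape_measure 0.46 [195. 240.] [566. 197.   0.]
can_small 0.84 [238. 323.] [ 771. -196.    0.]
1.0 [[-9.72799853e-01  2.31647246e-01 -1.19292040e-05]
 [ 2.31647243e-01  9.72799849e-01  9.30302952e-05]
 [ 3.31549395e-05  8.77364903e-05 -9.99999996e-01]] 87.08751583518173
```

```bash
ls pics
```

```text
side0.png
top0.png
```

```bash
python3 -c "
import cv2
a=cv2.imread('pics/top0.png');cv2.imwrite('pics/top0c.png',cv2.resize(a[110:310,90:410],(800,500),interpolation=cv2.INTER_CUBIC))
a=cv2.imread('pics/side0.png');cv2.imwrite('pics/side0c.png',cv2.resize(a[130:310,150:390],(800,600),interpolation=cv2.INTER_CUBIC))"
```

```text
(no output)
```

View pics/top0c.png

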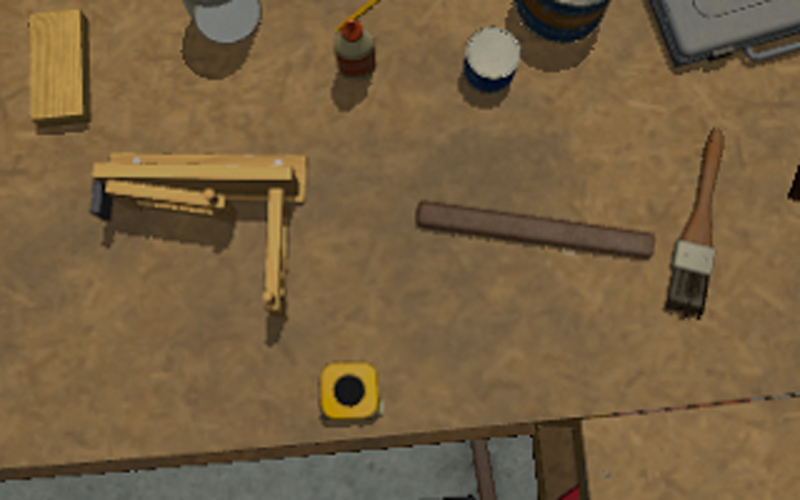

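View pics/side0c.png

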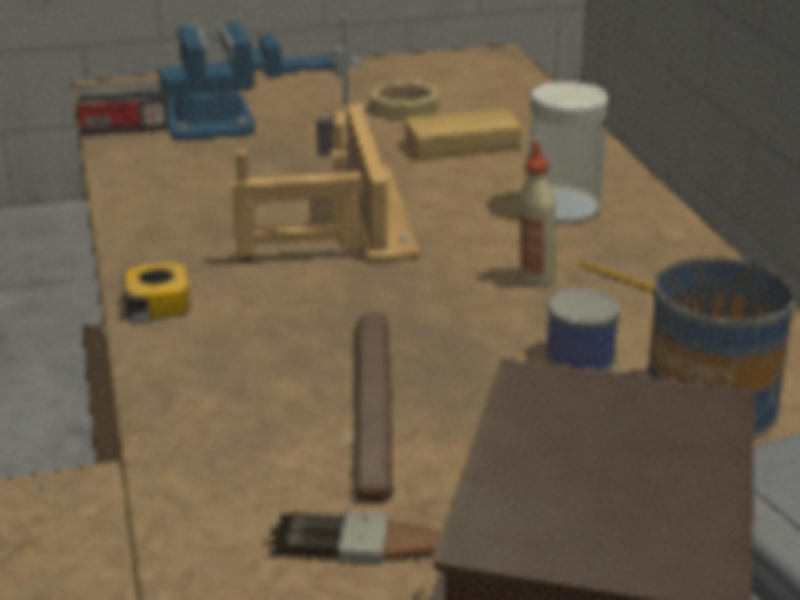

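Top crop: the rest is at the left (rail from (95,170) to (292,175), leg peg about (215,195), fixed peg about (268,298)). The moulding runs from (418,214) to (653,245) and the bystanders are clear of it. Next I fit the poses.

```bash
cat > fit.py <<'E'
from h import *
from scipy.optimize import least_squares
def W(s,L): 
    c,n=np.cos(s[2]),np.sin(s[2]); L=np.array(L,float).reshape(-1,3); return np.c_[s[0]+c*L[:,0]-n*L[:,1],s[1]+n*L[:,0]+c*L[:,1],L[:,2]]
def leg(th,r=130,z=135): return [56-r*np.sin(th),100-r*np.cos(th),z]
E
python3 - <<'E'
from fit import *
t=arm.snapshot("top"); s=arm.snapshot("side")
C=lambda u,v:[90+u/2.5,110+v/2.5]
S=lambda u,v:[150+u*.3,130+v*.3]
obs=[(t,[66,118,100],C(95,178)),(t,[66,-118,100],C(291,181)),(t,[84,-118,100],C(292,168)),(t,[84,118,100],C(94,164)),(t,[-74,-100,135],C(267,297)),(s,[-74,-100,135],S(241,153)),(s,[66,-118,100],S(364,181)),(s,[84,-118,100],S(386,181))]
lp=[(t,C(213,193))]
def f(x):
    r=[proj(p,W(x,L))[0]-q for p,L,q in obs]+[proj(p,W(x,leg(x[3])))[0]-q for p,q in lp]
    return np.concatenate(r)
R=least_squares(f,[565,190,0,.1],x_scale=[10,10,.1,.1],loss="soft_l1"); x=R.x
print(x.round(3)); print(f(x).reshape(-1,2).round(1))
print("peg",W(x,leg(x[3])).round(),"hinge",W(x,[56,100,100]).round(),"fpeg",W(x,[-74,-100,135]).round())
# moulding by colour segmentation within hull region
def mf(m):
    r=[]
    for p,q in [(t,[C(418,203),C(420,226),C(654,234),C(651,258)]),]:
        pass
    return r
mo=[(t,[20.5,149.5,19],C(420,203)),(t,[-20.5,149.5,19],C(417,225)),(t,[20.5,-149.5,19],C(654,235)),(t,[-20.5,-149.5,19],C(652,257)),
(s,[20.5,149.5,19],S(387,316)),(s,[-20.5,149.5,19],S(361,316)),(s,[20.5,-149.5,19],S(389,488)),(s,[-20.5,-149.5,19],S(357,488))]
g=lambda m:np.concatenate([proj(p,W(m,L))[0]-q for p,L,q in mo])
M=least_squares(g,[555,-230,0],x_scale=[10,10,.1],loss="soft_l1").x
print("moulding",M.round(3)); print(g(M).reshape(-1,2).round(1))
im=t["color"][:,:,::-1].copy(); im2=s["color"][:,:,::-1].copy()
im=cv2.resize(im,None,fx=3,fy=3); im2=cv2.resize(im2,None,fx=3,fy=3)
def dr(p,i,pts,col):
    cv2.polylines(i,[np.round(proj(p,pts)*3+1).astype(int)],True,col,1)
for p,i in((t,im),(s,im2)):
    dr(p,i,W(M,[[a*20.5,b*149.5,19] for a,b in((1,1),(1,-1),(-1,-1),(-1,1))]),(0,255,0))
    dr(p,i,W(x,[[66,118,100],[66,-118,100],[84,-118,100],[84,118,100]]),(0,0,255))
    dr(p,i,W(x,[[66,-92,100],[66,-108,100],[-86,-108,100],[-86,-92,100]]),(0,0,255))
    dr(p,i,W(x,[leg(x[3],0,100),leg(x[3],142,100)]),(255,0,0)); dr(p,i,W(x,[leg(x[3],130,100),leg(x[3])]),(255,0,255))
v=np.zeros((600,800,3),np.uint8); v[:290]=cv2.resize(im[420:710,330:1130],(800,290)); v[295:600,:500]=im2[480:785,550:1050]
cv2.imwrite("pics/fit.png",v)
E
```

```text
[ 5.65594e+02  1.82934e+02 -1.08000e-01  1.00000e-01]
[[-1.1  0. ]
 [ 0.8  0.1]
 [ 0.7 -0.7]
 [-0.1 -0.3]
 [ 0.6  0.3]
 [-1.1 -0.2]
 [ 1.1  0.1]
 [-0.7 -0.2]
 [-1.  -0.1]]
peg [[605. 149. 135.]] hinge [[632. 276. 100.]] fpeg [[481.  92. 135.]]
moulding [ 5.51962e+02 -2.29874e+02 -2.39000e-01]
[[-0.3 -3.3]
 [-1.   0.8]
 [ 1.3 -2.2]
 [ 0.9  1.9]
 [ 1.1 -1.4]
 [-3.1 -1.4]
 [ 1.5  0.2]
 [-3.7  0.2]]
```

View pics/fit.png

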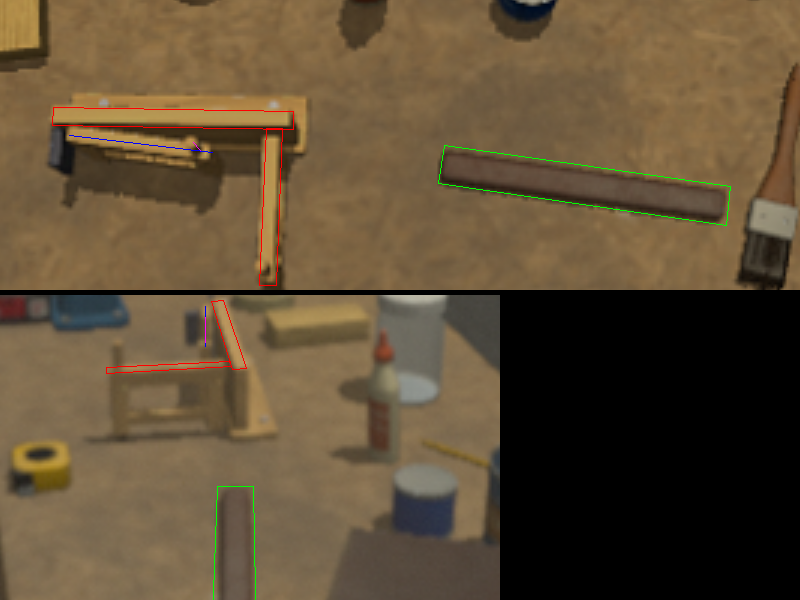

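The fit holds in both views: rest at (566,183) with yaw -6.2°, leg at about 0.1 rad, moulding at (552,-230) with yaw -13.7°. Next move: raise the closed fingers and carry them to just behind the leg peg.

{"op": "send_rows", "data": {
  "deltas": "0 0 0 0.3 0;0 0 0 0.5 0;0 0.26 -0.28 0.5 0;0 0.53 -0.56 0.5 0;0 0.79 -0.84 0.5 0;0 0.79 -0.84 0.5 0",
  "squeeze": 20
}}

```text
clock: 1.85
ee_pos: [316.9, 486.0, 302.4]
ee_rot: [[-0.972, 0.235, 0.001], [0.235, 0.972, 0.0], [-0.001, 0.0, -1.0]]
contact_force: [-0.0, -0.0, 0.1]
grip_width: 34.8
finger_force: 0.0
```

{"op": "send_rows", "data": {
  "deltas": "0 0.26 -0.28 0 0;0 0.53 -0.56 0 0;0 0.79 -0.84 0 0;0 0.79 -0.84 0 0"
}}

```text
clock: 2.35
ee_pos: [474.4, 317.7, 302.4]
ee_rot: [[-0.972, 0.235, 0.001], [0.235, 0.972, -0.0], [-0.001, 0.0, -1.0]]
contact_force: [0.9, 0.5, -0.9]
grip_width: 1.8
finger_force: 0.0
```

{"op": "send_rows", "data": {
  "deltas": "0 0.26 -0.28 0 0;0 0.53 -0.56 -0.3 0;0 0.79 -0.84 -0.55 0;0 0.79 -0.84 -0.55 0;0 0.79 -0.84 -0.55 0"
}}

```text
clock: 2.98
ee_pos: [630.9, 147.6, 189.1]
ee_rot: [[-0.971, 0.238, -0.004], [0.238, 0.971, -0.004], [0.003, -0.004, -1.0]]
contact_force: [-0.9, 0.7, 0.4]
grip_width: 0.4
finger_force: 0.0
```

{"op": "send_rows", "data": {
  "deltas": "0 0 0 -0.1 0;0 0 0 -0.2 0;0 0 0 -0.3 0;0 0 0 -0.33 0;0 0 0 -0.33 0;0 0 0 -0.33 0"
}}

```text
clock: 3.72
ee_pos: [631.0, 153.1, 127.1]
ee_rot: [[-0.973, 0.231, 0.002], [0.231, 0.973, 0.001], [-0.002, 0.001, -1.0]]
contact_force: [-0.9, -0.1, -0.6]
grip_width: 0.6
finger_force: 0.0
```

```bash
python3 - <<'E'
from fit import *
t=arm.snapshot("top"); s=arm.snapshot("side")
a=cv2.resize(t["color"][150:250,110:230,::-1],(600,500),interpolation=cv2.INTER_CUBIC)
b=cv2.resize(s["color"][110:230,200:320,::-1],(400,400),interpolation=cv2.INTER_CUBIC)
v=np.zeros((500,800,3),np.uint8); v[:,:400]=a[:,:400]; v[:400,400:]=b; cv2.imwrite("pics/behind.png",v)
E
```

```text
(no output)
```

View pics/behind.png

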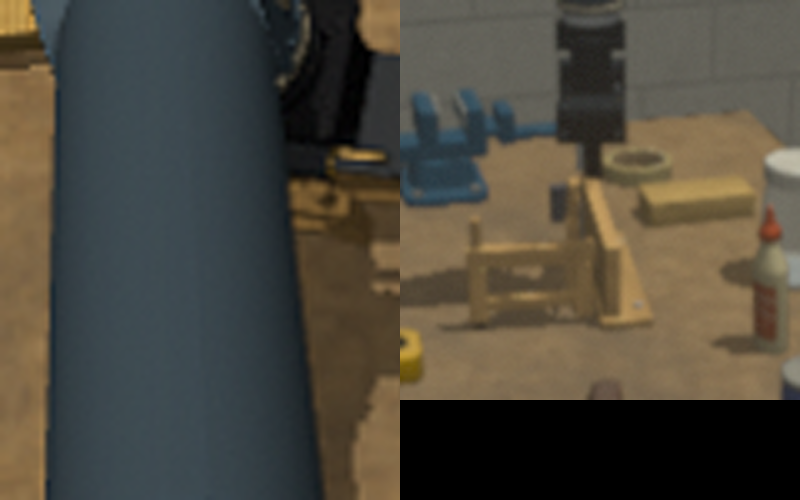

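The side crop shows the fingertip at about (592,175), just behind (right of) the leg peg at (573,185) and above the rail. I'll compute the push arc, turning the tool with the leg.

```bash
python3 - <<'E'
from fit import *
x=[565.6,182.9,-.108]
p0=np.array([630.3,152.7]); th0=.1; y0=0
for k in range(3):
    for j in range(1,9):
        th=.1+(k*8+j)*1.471/24
        d=15 if th<1.5 else 14
        L=np.array(leg(th))+[d*np.cos(th),-d*np.sin(th),0]
        P=W(x,L)[0,:2]; print(k,round(th,2),P.round(),((P-p0)/200).round(3),round(-j*1.471/24*57.3/30,3))
    p0=P
E
```

```text
0 0.16 [612. 147.] [-0.092 -0.029] -0.117
0 0.22 [604. 148.] [-0.131 -0.021] -0.234
0 0.28 [596. 150.] [-0.17  -0.011] -0.351
0 0.35 [589. 153.] [-0.208  0.001] -0.468
0 0.41 [581. 156.] [-0.246  0.015] -0.585
0 0.47 [574. 159.] [-0.282  0.032] -0.702
0 0.53 [567. 163.] [-0.318  0.051] -0.819
0 0.59 [560. 167.] [-0.352  0.072] -0.937
1 0.65 [553. 172.] [-0.033  0.023] -0.117
1 0.71 [547. 177.] [-0.064  0.048] -0.234
1 0.77 [541. 182.] [-0.094  0.075] -0.351
1 0.84 [536. 188.] [-0.122  0.104] -0.468
1 0.9 [530. 194.] [-0.148  0.134] -0.585
1 0.96 [526. 200.] [-0.172  0.166] -0.702
1 1.02 [521. 207.] [-0.194  0.199] -0.819
1 1.08 [517. 214.] [-0.215  0.234] -0.937
2 1.14 [513. 221.] [-0.018  0.036] -0.117
2 1.2 [510. 228.] [-0.034  0.073] -0.234
2 1.26 [508. 236.] [-0.047  0.11 ] -0.351
2 1.33 [505. 244.] [-0.059  0.149] -0.468
2 1.39 [504. 251.] [-0.067  0.188] -0.585
2 1.45 [502. 259.] [-0.074  0.228] -0.702
2 1.51 [502. 268.] [-0.077  0.273] -0.819
2 1.57 [501. 276.] [-0.079  0.313] -0.937
```

{"op": "send_rows", "data": {
  "deltas": "0 -0.09 -0.03 0 -0.12;0 -0.13 -0.02 0 -0.23;0 -0.17 -0.01 0 -0.35;0 -0.21 0 0 -0.47;0 -0.25 0.015 0 -0.585;0 -0.28 0.03 0 -0.7;0 -0.32 0.05 0 -0.82;0 -0.35 0.07 0 -0.94"
}}

```text
clock: 4.82
ee_pos: [560.4, 166.9, 126.6]
ee_rot: [[-0.746, 0.665, 0.001], [0.665, 0.746, 0.001], [-0.0, 0.001, -1.0]]
contact_force: [-0.8, -0.9, 0.4]
grip_width: 0.2
finger_force: 0.0
```

{"op": "send_rows", "data": {
  "deltas": "0 -0.035 0.023 0 -0.12;0 -0.065 0.05 0 -0.23;0 -0.095 0.075 0 -0.35;0 -0.12 0.105 0 -0.47;0 -0.15 0.135 0 -0.585;0 -0.17 0.165 0 -0.7;0 -0.195 0.2 0 -0.82;0 -0.215 0.235 0 -0.94"
}}

```text
clock: 5.82
ee_pos: [517.5, 214.1, 126.6]
ee_rot: [[-0.343, 0.939, 0.001], [0.939, 0.343, 0.001], [0.001, 0.001, -1.0]]
contact_force: [0.6, -0.0, 0.1]
grip_width: 0.0
finger_force: 0.0
```

{"op": "send_rows", "data": {
  "deltas": "0 -0.02 0.035 0 -0.12;0 -0.035 0.075 0 -0.23;0 -0.05 0.11 0 -0.35;0 -0.06 0.15 0 -0.47;0 -0.07 0.19 0 -0.585;0 -0.075 0.23 0 -0.7;0 -0.08 0.265 0 -0.82;0 -0.08 0.29 0 -0.94"
}}

```text
clock: 6.82
ee_pos: [501.5, 272.4, 126.6]
ee_rot: [[0.141, 0.99, 0.001], [0.99, -0.141, 0.001], [0.001, 0.001, -1.0]]
contact_force: [0.4, -0.9, 0.2]
grip_width: 0.5
finger_force: 0.0
```

{"op": "send_rows", "data": {
  "deltas": "0 0 0.01 0 0;0 0 0.02 0 0;0 0 0.03 0 0;0 0 0.03 0 0"
}}

```text
clock: 7.32
ee_pos: [501.4, 277.7, 126.0]
ee_rot: [[0.139, 0.99, 0.0], [0.99, -0.139, 0.0], [0.0, 0.0, -1.0]]
contact_force: [0.3, -0.1, -0.1]
grip_width: 0.6
finger_force: 0.0
```

```bash
python3 - <<'E'
from fit import *
t=arm.snapshot("top"); s=arm.snapshot("side")
a=cv2.resize(t["color"][150:270,110:230,::-1],(400,400),interpolation=cv2.INTER_CUBIC)
b=cv2.resize(s["color"][110:230,190:310,::-1],(400,400),interpolation=cv2.INTER_CUBIC)
cv2.imwrite("pics/out.png",np.hstack([a,b]))
for p in(t,s): print([(round(r["conf"],2),at_z(p,r["centre"],135).round()) for r in arm.landmark_of(p,"leg_peg")], proj(p,W([565.6,182.9,-.108],leg(1.571))))
E
```

```text
[(0.55, array([607., 151., 135.]))] [[125.42036469 227.56521849]]
[(0.43, array([607., 143., 135.]))] [[219.19012385 156.73626166]]
```

View pics/out.png

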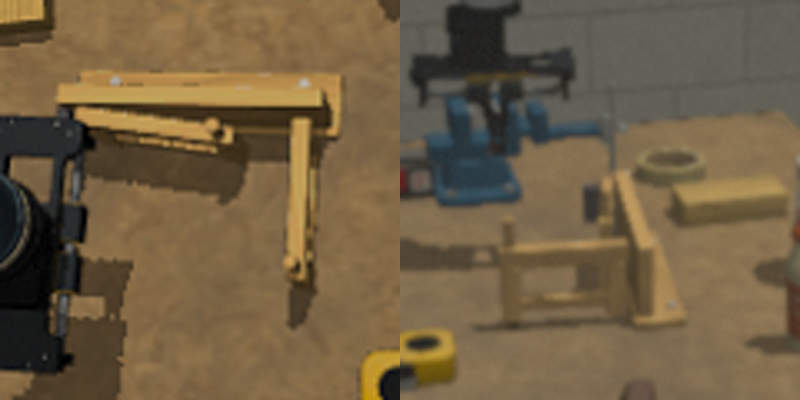

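The leg has not moved: in the top half the peg is still near crop (215,128) and the gripper is now to its left, so the fingers missed it. I'll triangulate the peg from both views.

```bash
python3 - <<'E'
from fit import *
t=arm.snapshot("top"); s=arm.snapshot("side")
print("tip was",proj(s,[[631,153,112]]),"rail far end",proj(s,W([565.6,182.9,-.108],[[75,118,100],[66,-118,100],leg(.1),leg(.1,130,100)])))
print("top proj",proj(t,W([565.6,182.9,-.108],[leg(.1),leg(.1,130,100),[-74,-100,135],[-74,-100,100]])))
e=arm.get_obs()["ee_pos"]; print("now tip",proj(s,[e+np.array([0,0,-14.])]),proj(t,[e+np.array([0,0,-14.])]))
for p,n in((t,(150,110,60,80)),(s,(140,200,60,80))):
    pass
a=cv2.resize(t["color"][165:240,130:205,::-1],(600,600),interpolation=cv2.INTER_CUBIC)
b=cv2.resize(s["color"][145:200,215:270,::-1],(600,600),interpolation=cv2.INTER_CUBIC)
cv2.imwrite("pics/z.png",cv2.resize(np.hstack([a,b]),(800,400)))
E
```

```text
tip was [[257.73297338 171.50242934]] rail far end [[255.33855134 161.43712971]
 [260.26646314 184.35647684]
 [251.30247172 166.89714125]
 [251.44507721 175.40404882]]
top proj [[174.16234842 187.05363937]
 [176.40806526 189.7440639 ]
 [197.37778248 229.07460693]
 [198.96754482 230.52429356]]
now tip [[219.5650778  163.20118225]] [[132.40208555 228.69641375]]
```

View pics/z.png

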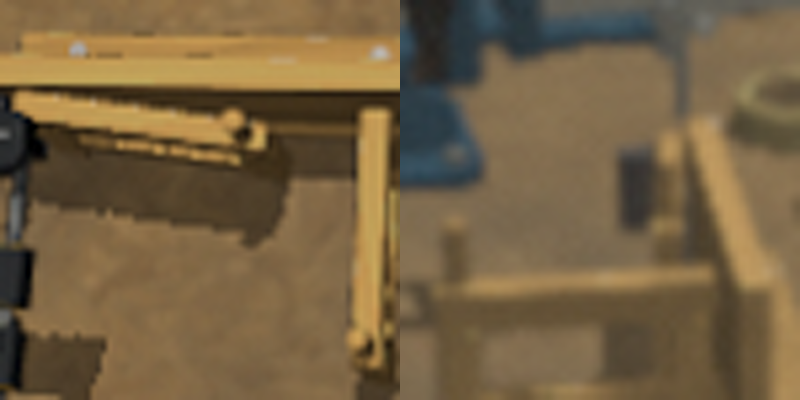

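```bash
python3 - <<'E'
from fit import *
s=arm.snapshot("side"); t=arm.snapshot("top"); e=arm.get_obs()["ee_pos"]
b=cv2.resize(s["color"][110:185,190:250,::-1],(480,600),interpolation=cv2.INTER_CUBIC)
for dz,c in((-14,(0,0,255)),(0,(0,255,0)),(56,(255,255,0))):
    q=proj(s,[e+np.array([0,0,dz])])[0]; cv2.circle(b,tuple(int(v) for v in (q+.5-[190,110])*8),4,c,-1)
cv2.imwrite("pics/tip.png",b)
E
```

```text
(no output)
```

View pics/tip.png

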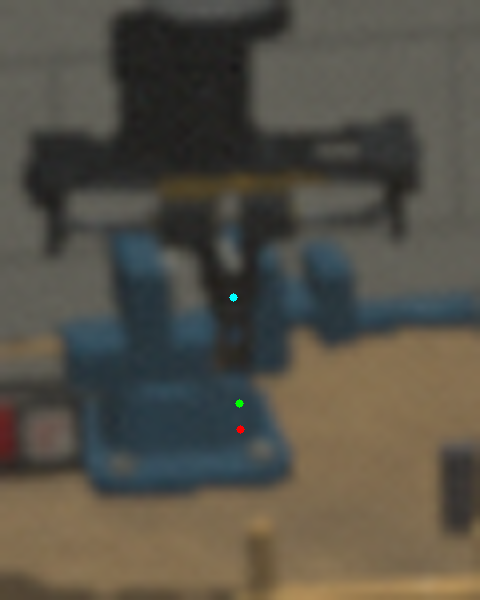

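The visible fingertip is about 8 px (roughly 33 mm) higher than the reported pose projects. I'll fit the height offset of the scene, then check where the gripper appears in both views.

```bash
python3 - <<'E'
from fit import *
from scipy.spatial.transform import Rotation
t=arm.snapshot("top"); s=arm.snapshot("side"); o=arm.get_obs(); e=o["ee_pos"]
C=lambda u,v:[90+u/2.5,110+v/2.5]
S=lambda u,v:[150+u*.3,130+v*.3]
obs=[(t,[66,118,100],C(95,178)),(t,[66,-118,100],C(291,181)),(t,[84,-118,100],C(292,168)),(t,[84,118,100],C(94,164)),(t,[-74,-100,135],C(267,297)),(s,[-74,-100,135],S(241,153)),(s,[66,-118,100],S(364,181)),(s,[84,-118,100],S(386,181))]
f=lambda x:np.concatenate([proj(p,W(x,L)+[0,0,x[3]])[0]-q for p,L,q in obs])
R=least_squares(f,[565,190,0,0],x_scale=[10,10,.1,10],loss="soft_l1"); print("stand dz",R.x.round(3))
print("pose",e.round(1),o["joint_positions"].round(2) if hasattr(o["joint_positions"],"round") else o["joint_positions"])
for n,p in(("t",t),("s",s)):
  for dz in(0,33):
    B=[e+np.array([a,b,c+dz]) for c in(56,110) for a in(-95,95) for b in(-37,37)]
    q=proj(p,B); print(n,dz,"body rows/cols",q[:,1].min().round(),q[:,1].max().round(),q[:,0].min().round(),q[:,0].max().round())
    print("  yaw/vfov",p["vfov"])
# dark mask extents near gripper
g=t["color"].max(2); m=(g<60); m[:, :60]=0; ys,xs=np.where(m[170:280,60:150]); print("top dark rows",ys.min()+170,ys.max()+170,"cols",xs.min()+60,xs.max()+60)
b=cv2.resize(t["color"][150:290,40:180,::-1],(600,600),interpolation=cv2.INTER_CUBIC); 
for dz,c in((0,(0,0,255)),(33,(0,255,0))):
    B=np.array([e+np.array([a,bb,56+dz]) for a,bb in((-95,-37),(95,-37),(95,37),(-95,37))])
    cv2.polylines(b,[((proj(t,B)+.5-[40,150])*600/140).astype(int)],True,c,1)
    cv2.circle(b,tuple(int(v) for v in (proj(t,[e+np.array([0,0,dz-14])])[0]+.5-[40,150])*600/140),4,c,-1)
cv2.imwrite("pics/topz.png",b)
E
```

```text
stand dz [ 5.66172e+02  1.84154e+02 -1.08000e-01 -1.85300e+00]
pose [501.3 277.6 125.9] [-57.81  24.11  32.24 108.09 -15.99  52.28 -25.94]
t 0 body rows/cols 185.0 263.0 103.0 140.0
  yaw/vfov 52.429399442495225
t 33 body rows/cols 182.0 262.0 98.0 136.0
  yaw/vfov 52.429399442495225
s 0 body rows/cols 129.0 152.0 193.0 244.0
  yaw/vfov 49.784144236778666
s 33 body rows/cols 121.0 143.0 192.0 244.0
  yaw/vfov 49.784144236778666
top dark rows 171 279 cols 60 149
```

View pics/topz.png

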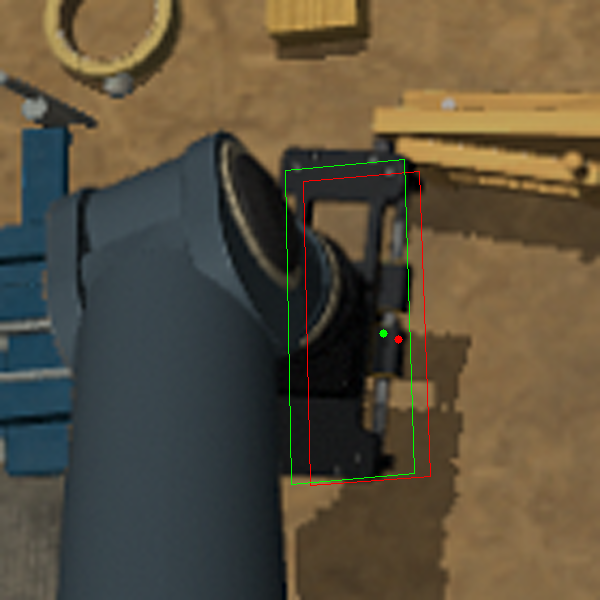

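The scene height is right (stand dz about -2 mm), and both views put the gripper about 30 mm above its reported pose. A gentle touch of the bench in open space will measure that directly.

{"op": "send_rows", "data": {
  "deltas": "0 -0.12 -0.08 0 0;0 -0.25 -0.15 0 0;0 -0.25 -0.15 -0.2 0;0 -0.25 -0.15 -0.4 0;0 -0.25 -0.15 -0.5 0;0 -0.25 -0.15 -0.5 0"
}}

```text
clock: 8.57
ee_pos: [450.4, 247.0, 24.8]
ee_rot: [[0.139, 0.99, -0.002], [0.99, -0.139, -0.002], [-0.002, -0.002, -1.0]]
contact_force: [0.1, 0.8, -0.2]
grip_width: 0.4
finger_force: 0.0
```

{"op": "send_rows", "data": {
  "deltas": "0 0 0 -0.02 0;0 0 0 -0.04 0;0 0 0 -0.05 0;0 0 0 -0.05 0"
}}

```text
clock: 9.07
ee_pos: [451.4, 247.8, 16.1]
ee_rot: [[0.139, 0.99, 0.0], [0.99, -0.139, 0.0], [0.0, 0.0, -1.0]]
contact_force: [0.0, 0.6, -0.1]
grip_width: 0.6
finger_force: 0.0
```

{"op": "send_rows", "data": {
  "deltas": "0 0 0 -0.02 0;0 0 0 -0.035 0;0 0 0 -0.035 0"
}}

```text
clock: 9.45
ee_pos: [451.1, 247.5, 8.7]
ee_rot: [[0.139, 0.99, -0.0], [0.99, -0.139, -0.0], [-0.0, -0.0, -1.0]]
contact_force: [-0.1, 0.1, -0.5]
grip_width: 0.5
finger_force: 0.0
```

No contact 5 mm below the nominal contact height, so the reported z is biased. Continuing down.

{"op": "send_rows", "data": {
  "deltas": "0 0 0 -0.02 0;0 0 0 -0.04 0;0 0 0 -0.06 0;0 0 0 -0.06 0"
}}

```text
clock: 9.95
ee_pos: [451.1, 247.5, -3.4]
ee_rot: [[0.139, 0.99, -0.001], [0.99, -0.139, -0.0], [-0.001, -0.0, -1.0]]
contact_force: [-0.3, 0.1, -0.1]
grip_width: 0.6
finger_force: 0.0
```

{"op": "send_rows", "data": {
  "deltas": "0 0 0 -0.01 0;0 0 0 -0.02 0;0 0 0 -0.03 0;0 0 0 -0.03 0"
}}

```text
clock: 10.45
ee_pos: [451.2, 247.6, -9.2]
ee_rot: [[0.139, 0.99, -0.0], [0.99, -0.139, -0.0], [-0.0, -0.0, -1.0]]
contact_force: [0.8, 0.3, 0.4]
grip_width: 0.5
finger_force: 0.0
```

{"op": "send_rows", "data": {
  "deltas": "0 0 0 -0.01 0;0 0 0 -0.02 0;0 0 0 -0.03 0;0 0 0 -0.03 0"
}}

```text
clock: 10.95
ee_pos: [451.2, 247.6, -15.2]
ee_rot: [[0.139, 0.99, -0.0], [0.99, -0.139, -0.0], [-0.0, -0.0, -1.0]]
contact_force: [-0.3, 0.1, -0.3]
grip_width: 0.2
finger_force: 0.0
```

{"op": "send_rows", "data": {
  "deltas": "0 0 0 -0.01 0;0 0 0 -0.02 0;0 0 0 -0.02 0"
}}

```text
clock: 11.32
ee_pos: [451.2, 247.6, -19.2]
ee_rot: [[0.139, 0.99, -0.0], [0.99, -0.139, -0.0], [-0.0, -0.0, -1.0]]
contact_force: [0.2, 0.9, 0.5]
grip_width: 0.7
finger_force: 0.0
```

{"op": "send_rows", "data": {
  "deltas": "0 0 0 -0.01 0;0 0 0 -0.02 0;0 0 0 -0.02 0"
}}

```text
clock: 11.7
ee_pos: [451.5, 247.8, -20.3]
ee_rot: [[0.14, 0.99, -0.001], [0.99, -0.14, 0.002], [0.002, -0.002, -1.0]]
contact_force: [-6.1, -3.6, 30.0]
grip_width: 0.3
finger_force: 14.6
```

{"op": "send_rows", "data": {
  "deltas": "0 0 0 -0.01 0;0 0 0 -0.02 0;0 0 0 -0.02 0"
}}

```text
clock: 12.08
ee_pos: [451.5, 247.9, -20.5]
ee_rot: [[0.14, 0.99, -0.003], [0.99, -0.14, 0.005], [0.005, -0.004, -1.0]]
contact_force: [-17.5, -7.5, 68.5]
grip_width: 0.7
finger_force: 34.6
```

Contact at reported z of about -20 means true z = reported + 34 mm, matching the images. I lift and redo the swing 34 mm lower.

{"op": "send_rows", "data": {
  "deltas": "0 0 0 0.3 0;0 0 0 0.6 0.3;0 0 0 0.85 0.6;0 0 0 0.85 0.94;0 0 0 0.85 0.94"
}}

```text
clock: 12.7
ee_pos: [451.3, 247.7, 143.4]
ee_rot: [[-0.343, 0.939, 0.0], [0.939, 0.343, 0.001], [0.001, 0.001, -1.0]]
contact_force: [-0.5, -0.8, -0.6]
grip_width: 0.4
finger_force: 0.0
```

{"op": "send_rows", "data": {
  "deltas": "0 0.3 -0.15 0 0.3;0 0.6 -0.3 0 0.6;0 0.9 -0.48 0 0.94;0 0.9 -0.48 0 0.94"
}}

```text
clock: 13.2
ee_pos: [633.8, 146.8, 141.5]
ee_rot: [[-0.742, 0.671, -0.0], [0.671, 0.742, -0.003], [-0.002, -0.003, -1.0]]
contact_force: [-0.5, 0.7, -1.0]
grip_width: 0.7
finger_force: 0.0
```

{"op": "send_rows", "data": {
  "deltas": "0 0 0 0 0.35;0 0 0 0 0.7;0 0 0 0 0.94;0 0 0 0 0.94"
}}

```text
clock: 13.7
ee_pos: [630.1, 152.3, 141.9]
ee_rot: [[-0.972, 0.235, -0.002], [0.235, 0.972, 0.0], [0.002, -0.0, -1.0]]
contact_force: [-0.3, 0.7, 0.4]
grip_width: 0.5
finger_force: 0.0
```

{"op": "send_rows", "data": {
  "deltas": "0 0 0 -0.08 0;0 0 0 -0.16 0;0 0 0 -0.25 0;0 0 0 -0.25 0"
}}

```text
clock: 14.2
ee_pos: [629.6, 151.3, 90.3]
ee_rot: [[-0.973, 0.232, -0.005], [0.232, 0.973, -0.001], [0.004, -0.002, -1.0]]
contact_force: [-0.4, -0.1, -0.1]
grip_width: 0.5
finger_force: 0.0
```

{"op": "send_rows", "data": {
  "deltas": "0 -0.09 -0.03 0 -0.12;0 -0.13 -0.02 0 -0.23;0 -0.17 -0.01 0 -0.35;0 -0.21 0 0 -0.47;0 -0.25 0.015 0 -0.585;0 -0.28 0.03 0 -0.7;0 -0.32 0.05 0 -0.82;0 -0.35 0.07 0 -0.94"
}}

```text
clock: 15.2
ee_pos: [561.8, 165.3, 93.5]
ee_rot: [[-0.746, 0.666, 0.001], [0.666, 0.746, -0.0], [-0.001, 0.001, -1.0]]
contact_force: [1.2, -1.6, -0.0]
grip_width: 0.4
finger_force: 0.6
```

Contact is now felt. Continuing the swing.

{"op": "send_rows", "data": {
  "deltas": "0 -0.035 0.023 0 -0.12;0 -0.065 0.05 0 -0.23;0 -0.095 0.075 0 -0.35;0 -0.12 0.105 0 -0.47;0 -0.15 0.135 0 -0.585;0 -0.17 0.165 0 -0.7;0 -0.195 0.2 0 -0.82;0 -0.215 0.235 0 -0.94"
}}

```text
clock: 16.2
ee_pos: [518.6, 212.3, 93.4]
ee_rot: [[-0.343, 0.939, 0.001], [0.939, 0.343, -0.0], [-0.0, 0.001, -1.0]]
contact_force: [-0.5, -2.5, 0.7]
grip_width: 0.7
finger_force: 0.5
```

{"op": "send_rows", "data": {
  "deltas": "0 -0.02 0.035 0 -0.12;0 -0.035 0.075 0 -0.23;0 -0.05 0.11 0 -0.35;0 -0.06 0.15 0 -0.47;0 -0.07 0.19 0 -0.585;0 -0.075 0.23 0 -0.7;0 -0.08 0.265 0 -0.82;0 -0.08 0.29 0 -0.94"
}}

```text
clock: 17.2
ee_pos: [502.5, 270.7, 93.3]
ee_rot: [[0.141, 0.99, 0.0], [0.99, -0.141, -0.0], [0.0, 0.0, -1.0]]
contact_force: [0.4, -1.4, 0.4]
grip_width: 0.2
finger_force: 0.4
```

{"op": "send_rows", "data": {
  "deltas": "0 0 0.01 0 0;0 0 0.02 0 0;0 0 0.02 0 0"
}}

```text
clock: 17.58
ee_pos: [502.7, 274.8, 93.2]
ee_rot: [[0.139, 0.99, 0.001], [0.99, -0.139, 0.001], [0.001, 0.001, -1.0]]
contact_force: [-0.2, -0.6, 0.9]
grip_width: 0.5
finger_force: 0.2
```

{"op": "send_rows", "data": {
  "deltas": "0 0 0.01 0 0;0 0 0.02 0 0;0 0 0.02 0 0"
}}

```text
clock: 17.95
ee_pos: [502.7, 278.4, 93.1]
ee_rot: [[0.139, 0.99, 0.001], [0.99, -0.139, -0.0], [-0.0, 0.001, -1.0]]
contact_force: [0.9, -2.7, 2.1]
grip_width: 0.4
finger_force: 1.0
```

{"op": "send_rows", "data": {
  "deltas": "0 0 0.01 0 0;0 0 0.015 0 0;0 0 0.015 0 0"
}}

```text
clock: 18.32
ee_pos: [502.7, 278.7, 93.0]
ee_rot: [[0.141, 0.99, -0.0], [0.99, -0.141, -0.003], [-0.003, 0.0, -1.0]]
contact_force: [1.3, -7.0, 4.6]
grip_width: 0.8
finger_force: 3.4
```

The force rises with no travel, so the leg is at its stop. I lift, open, and head for the moulding.

{"op": "send_rows", "data": {
  "deltas": "0 0 -0.03 0 0;0 0 -0.03 0.25 0;0 0 -0.03 0.5 0;1 0.05 -0.3 0.5 0;1 0.1 -0.6 0.5 -0.1;1 0.15 -0.9 0.5 -0.19;1 0.15 -0.9 0.5 -0.19"
}}

```text
clock: 19.2
ee_pos: [532.6, 96.6, 193.5]
ee_rot: [[0.246, 0.969, 0.001], [0.969, -0.246, 0.0], [0.0, 0.001, -1.0]]
contact_force: [-0.3, 1.0, 0.2]
grip_width: 32.6
finger_force: 0.0
```

{"op": "send_rows", "data": {
  "deltas": "1 0.03 -0.3 0 0;1 0.06 -0.6 0 0;1 0.1 -0.85 0 0;1 0.1 -0.85 0 0"
}}

```text
clock: 19.7
ee_pos: [552.4, -71.7, 193.3]
ee_rot: [[0.243, 0.97, 0.001], [0.97, -0.243, -0.001], [-0.0, 0.001, -1.0]]
contact_force: [-0.3, 0.5, -1.2]
grip_width: 72.8
finger_force: 0.0
```

```bash
python3 - <<'E'
from fit import *
t=arm.snapshot("top"); s=arm.snapshot("side")
for p in(t,s):
    for q,z in(("leg_peg",135),("fixed_peg",135),("moulding",0)): print(q,[(round(r["conf"],2),at_z(p,r["centre"],z).round()) for r in arm.landmark_of(p,q)[:2]])
print("expected leg peg",W([565.6,182.9,-.108],leg(1.571)).round())
# thin line fit of moulding from top
x=[565.6,182.9,-.108]
a=cv2.resize(t["color"][150:290,110:250,::-1],(400,400),interpolation=cv2.INTER_CUBIC)
for r in(0,130): 
    q=proj(t,W(x,leg(1.571,r,135 if r else 100)))[0]; cv2.circle(a,tuple(int(v) for v in (q+.5-[110,150])*400/140),2,(0,0,255),-1)
b=cv2.resize(s["color"][120:270,200:350,::-1],(400,400),interpolation=cv2.INTER_CUBIC)
e=arm.get_obs()["ee_pos"]; q=proj(s,[e+np.array([0,0,20.])])[0]; cv2.circle(b,tuple(int(v) for v in (q+.5-[200,120])*400/150),2,(0,0,255),-1)
cv2.imwrite("pics/m.png",np.hstack([a,b])); print(e)
E
```

```text
leg_peg [(0.79, array([507., 287., 135.])), (0.19, array([480.,  94., 135.]))]
fixed_peg [(0.92, array([481.,  94., 135.]))]
moulding [(0.9, array([ 552., -220.,    0.]))]
leg_peg [(0.78, array([510., 329., 135.]))]
fixed_peg [(0.58, array([479., 106., 135.]))]
moulding [(0.88, array([ 561., -227.,    0.]))]
expected leg peg [[503. 290. 135.]]
[552.42539612 -66.71097535 192.84956151]
```

View pics/m.png

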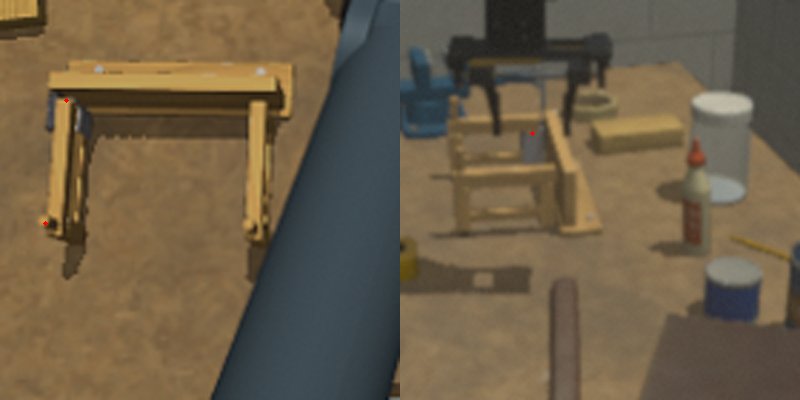

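The leg sits on its predicted spot (red dots in the left half) and the fingertips straddle the predicted point in the side view, confirming the +34 mm offset. Next: down onto the moulding.

{"op": "send_rows", "data": {
  "deltas": "1 0 -0.3 0 0;1 0 -0.6 0 0;1 0 -0.81 -0.2 0;1 0 -0.81 -0.5 0;1 0 -0.81 -0.75 0;1 0 -0.81 -0.75 0"
}}

```text
clock: 20.85
ee_pos: [549.7, -228.3, 39.7]
ee_rot: [[0.236, 0.972, -0.008], [0.972, -0.236, 0.003], [0.001, -0.008, -1.0]]
contact_force: [-0.9, -0.4, 0.5]
grip_width: 87.1
finger_force: 0.0
```

{"op": "send_rows", "data": {
  "deltas": "1 0 0 -0.15 0;1 0 0 -0.25 0;1 0 0 -0.29 0;1 0 0 -0.29 0"
}}

```text
clock: 21.35
ee_pos: [552.7, -230.4, -14.5]
ee_rot: [[0.237, 0.972, 0.001], [0.972, -0.237, -0.0], [0.0, 0.001, -1.0]]
contact_force: [0.2, -0.3, -0.8]
grip_width: 87.3
finger_force: 0.0
```

{"op": "send_rows", "data": {
  "deltas": "0 0 0 0 0;0 0 0 0 0;0 0 0 0 0;0 0 0 0 0;0 0 0 0 0;0 0 0 0 0",
  "squeeze": 35
}}

```text
clock: 22.1
ee_pos: [552.3, -230.3, -15.0]
ee_rot: [[0.237, 0.972, 0.0], [0.972, -0.237, 0.0], [0.0, 0.0, -1.0]]
contact_force: [0.3, -0.3, 0.3]
grip_width: 34.5
finger_force: 0.0
```

{"op": "send_rows", "data": {
  "deltas": "0 0 0 0.02 0;0 0 0 0.06 0;0 0 0 0.1 0;0 0 0 0.1 0"
}}

```text
clock: 22.6
ee_pos: [552.9, -230.6, 5.9]
ee_rot: [[0.237, 0.972, 0.002], [0.972, -0.237, -0.001], [-0.0, 0.002, -1.0]]
contact_force: [0.0, -0.1, -2.3]
grip_width: 31.4
finger_force: 35.0
```

Width and load (-2.3 N) show that it is held. Raise it and carry it above the rest.

{"op": "send_rows", "data": {
  "deltas": "0 0 0 0.12 0;0 0 0 0.28 0;0 0 0 0.45 0;0 0 0 0.6 0;0 0 0 0.68 0;0 0 0 0.68 0"
}}

```text
clock: 23.35
ee_pos: [552.7, -230.5, 141.6]
ee_rot: [[0.237, 0.972, 0.002], [0.972, -0.237, -0.0], [0.0, 0.002, -1.0]]
contact_force: [-0.2, -0.0, -3.6]
grip_width: 30.8
finger_force: 35.0
```

{"op": "send_rows", "data": {
  "deltas": "0 0 0.1 0 0;0 0 0.25 0 0.05;0 0 0.4 0 0.1;0 0.01 0.55 0 0.15;0 0.02 0.7 0 0.2;0 0.03 0.85 0 0.25;0 0.03 1 0 0.25;0 0.03 1 0 0.25"
}}

```text
clock: 24.35
ee_pos: [557.4, -26.8, 139.0]
ee_rot: [[0.103, 0.995, -0.003], [0.995, -0.103, 0.001], [0.001, -0.004, -1.0]]
contact_force: [0.3, -0.3, -2.6]
grip_width: 30.9
finger_force: 35.0
```

{"op": "send_rows", "data": {
  "deltas": "0 0 0.1 0 0;0 0 0.25 0 0;0 0.01 0.4 0 0;0 0.02 0.55 0 0;0 0.03 0.7 0 0;0 0.03 0.85 0 0;0 0.03 1 0 0;0 0.03 1 0 0"
}}

```text
clock: 25.35
ee_pos: [563.5, 173.4, 140.0]
ee_rot: [[0.103, 0.995, -0.001], [0.995, -0.103, 0.001], [0.001, -0.001, -1.0]]
contact_force: [-0.2, -0.3, -2.6]
grip_width: 31.2
finger_force: 35.0
```

```bash
python3 - <<'E'
from fit import *
s=arm.snapshot("side");t=arm.snapshot("top"); o=arm.get_obs(); e=o["ee_pos"]; print(o["clock"],e,o["grip_width"],o["finger_force"])
b=cv2.resize(s["color"][110:230,190:310,::-1],(600,600),interpolation=cv2.INTER_CUBIC)
M=[e[0],e[1],-.108]; zb=e[2]+15
for c,L in(((0,255,0),W(M,[[a*20.5,k*149.5,zb] for a,k in((1,1),(1,-1),(-1,-1),(-1,1))])),((0,0,255),W([565.6,182.9,-.108],[[66,118,100],[66,-118,100],[84,-118,100],[84,118,100]]))):
    cv2.polylines(b,[((proj(s,L)+.5-[190,110])*5).astype(int)],True,c,1)
a=cv2.resize(t["color"][150:270,90:210,::-1],(400,400),interpolation=cv2.INTER_CUBIC)
v=np.zeros((600,800,3),np.uint8); v[:,:450]=b[:,:450]; v[:400,450:]=a[:,50:]; cv2.imwrite("pics/above.png",v)
E
```

```text
25.45 [563.95609899 169.30695527 140.46443589] 31.314476904803946 34.99583965167403
```

View pics/above.png

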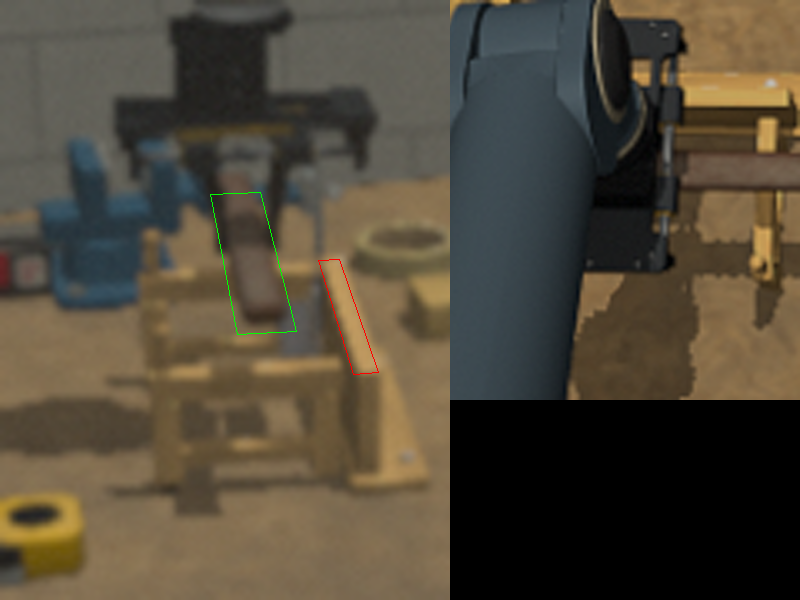

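The moulding hangs level over the rest: its near end is at (262,310), in line with the green prediction and between peg and rail, perhaps a few mm higher than drawn. I centre it in y, then lower it with force checks.

{"op": "send_rows", "data": {
  "deltas": "0 0 0.05 0 0;0 0 0.05 -0.08 0;0 0 0.05 -0.16 0;0 0 0.05 -0.22 0;0 0 0.05 -0.24 0;0 0 0.05 -0.24 0"
}}

```text
clock: 26.2
ee_pos: [564.3, 179.4, 92.7]
ee_rot: [[0.108, 0.994, -0.0], [0.994, -0.108, -0.0], [-0.0, -0.0, -1.0]]
contact_force: [-0.2, -0.3, -2.7]
grip_width: 31.2
finger_force: 35.0
```

{"op": "send_rows", "data": {
  "deltas": "0 0 0 -0.01 0;0 0 0 -0.02 0;0 0 0 -0.025 0;0 0 0 -0.025 0"
}}

```text
clock: 26.7
ee_pos: [564.3, 179.7, 88.0]
ee_rot: [[0.108, 0.994, 0.0], [0.994, -0.108, 0.0], [0.0, 0.0, -1.0]]
contact_force: [-0.0, -0.1, -2.6]
grip_width: 31.2
finger_force: 35.0
```

{"op": "send_rows", "data": {
  "deltas": "0 0 0 -0.01 0;0 0 0 -0.015 0;0 0 0 -0.015 0"
}}

```text
clock: 27.08
ee_pos: [564.5, 179.7, 85.7]
ee_rot: [[0.108, 0.994, 0.0], [0.994, -0.108, 0.001], [0.001, 0.0, -1.0]]
contact_force: [-2.2, 0.2, 4.4]
grip_width: 31.0
finger_force: 35.0
```

{"op": "send_rows", "data": {
  "deltas": "0 0 0 -0.01 0;0 0 0 -0.01 0"
}}

```text
clock: 27.32
ee_pos: [564.6, 179.8, 85.5]
ee_rot: [[0.108, 0.994, -0.0], [0.994, -0.108, 0.002], [0.002, -0.001, -1.0]]
contact_force: [-7.4, -0.8, 17.8]
grip_width: 31.1
finger_force: 35.0
```

Contact came at the expected height. I relieve the preload, open and withdraw.

{"op": "send_rows", "data": {
  "deltas": "0 0 0 0.01 0;0 0 0 0.01 0;0.45 0 0 0.01 0;0.6 0 0 0.01 0;0.8 0 0 0.01 0;0.8 0 0 0.01 0;0.8 0 0 0.01 0;0.8 0 0 0.01 0"
}}

```text
clock: 28.32
ee_pos: [564.3, 179.7, 84.9]
ee_rot: [[0.108, 0.994, 0.0], [0.994, -0.108, 0.0], [0.0, 0.0, -1.0]]
contact_force: [-0.4, 0.3, 0.2]
grip_width: 69.2
finger_force: 0.0
```

{"op": "send_rows", "data": {
  "deltas": "0.8 0 0 0.03 0;0.8 0 0 0.1 0;0.8 0 0 0.3 0;0.8 0 0 0.5 0;0.8 0 0 0.8 0;0.8 0 0 0.8 0"
}}

```text
clock: 29.08
ee_pos: [567.8, 179.6, 251.1]
ee_rot: [[0.108, 0.994, 0.01], [0.994, -0.109, 0.005], [0.006, 0.01, -1.0]]
contact_force: [0.8, -0.0, -0.6]
grip_width: 69.5
finger_force: 0.0
```

{"op": "send_rows", "data": {
  "deltas": "0.8 -0.2 0.3 0 0;0.8 -0.4 0.6 0 0;0.8 -0.5 0.95 0 0;0.8 -0.5 0.95 0 0"
}}

```text
clock: 29.58
ee_pos: [461.5, 373.8, 244.6]
ee_rot: [[0.102, 0.995, -0.001], [0.995, -0.102, 0.001], [0.001, -0.001, -1.0]]
contact_force: [1.0, -0.0, 0.3]
grip_width: 69.7
finger_force: 0.0
```

```bash
python3 - <<'E'
from fit import *
S=np.array([565.6,182.9,-.108])
t=arm.snapshot("top");s=arm.snapshot("side"); o=arm.get_obs(); print(o["clock"],o["ee_pos"],o["contact_force"])
for p in(t,s):
    for q,z in(("moulding",100),("leg_peg",135),("fixed_peg",135)):
        for r in arm.landmark_of(p,q)[:1]:
            w=at_z(p,r["centre"],z)[:2]-S[:2]; c,n=np.cos(S[2]),np.sin(S[2]); print(q,round(r["conf"],2),"local",(c*w[0]+n*w[1]).round(),(-n*w[0]+c*w[1]).round())
a=cv2.resize(t["color"][150:270,90:210,::-1],(400,400),interpolation=cv2.INTER_CUBIC)
b=cv2.resize(s["color"][120:220,190:290,::-1],(400,400),interpolation=cv2.INTER_CUBIC)
cv2.polylines(a,[((proj(t,W(S,[[k*20.5,j*149.5,119] for k,j in((1,1),(1,-1),(-1,-1),(-1,1))]))+.5-[90,150])/.3).astype(int)],True,(0,255,0),1)
cv2.polylines(b,[((proj(s,W(S,[[k*20.5,j*149.5,119] for k,j in((1,1),(1,-1),(-1,-1),(-1,1))]))+.5-[190,120])*4).astype(int)],True,(0,255,0),1)
cv2.imwrite("pics/final.png",np.hstack([a,b]))
E
```

```text
29.675 [461.6131579  374.01911132 244.33327488] [ 0.12246225 -0.10505443 -0.1268743 ]
moulding 0.93 local -0.0 -2.0
leg_peg 0.67 local -68.0 105.0
fixed_peg 0.59 local -72.0 -100.0
moulding 0.66 local -4.0 13.0
leg_peg 0.97 local -66.0 111.0
fixed_peg 0.68 local -73.0 -77.0
```

The networks put the moulding at rest-frame (0,-2) mm from the top view with the leg at its stop. The gripper is clear, so I hand in.

```bash
python3 -c "
from rig import arm
print(arm.sign_off())"
```

```text
the job is handed in; nothing more can be done
None
```

The job is handed in at about 30 s of the 56 s limit, but sign-off returned no verdict: the leg is at its stop, and the moulding was set down across leg and fixed arm and measured within a few mm of centre from the top camera (the less exact side view read 13 mm off along the rail). I had used all 10 picture views by then, so I did not look at the final placing or re-measure the four bystanders.

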